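# Press down the lid domes of the jam jars

## Task

The three dark red jam jars have cooled: with the fingertips, gently press down the raised dome in the middle of each lid until it is fully down, starting with the tallest jar, then the medium one, then the shortest. Leave the jars standing where they are, do not pick anything up, and do not disturb the other things on the worktop.

Things in the scene. Friction and masses are not known exactly. Their poses are not given: they have to be found in the camera images.
- jar_tall: the tall jam jar: 72 mm across, 150 mm high to the flat top of its steel screw lid (dome not counted), dark red jam; loose on the worktop; origin at the centre of its underside, z up
- tall_dome_top (a point): centre of the top face of that jar's dome: a flat-topped metal disc 32 mm across in the middle of the lid. Unpressed it stands 6.5 mm above the lid, and it sinks with the dome
- dome_tall (a joint): how far that dome has been pushed into the lid, in m: 0 when up, 0.004 when fully down (it still stands 2.5 mm above the lid). Pushing it takes about 2.5 N at first, rising evenly to about 4 N when fully down, where it meets a stop that gives a little (the thin lid sheet, about 8 N per mm); friction keeps it where it is left
- jar_medium: the medium jam jar: 88 mm across, 112 mm high to the flat top of its steel screw lid (dome not counted), dark red jam; loose on the worktop; origin at the centre of its underside, z up
- medium_dome_top (a point): centre of the top face of that jar's dome: a flat-topped metal disc 32 mm across in the middle of the lid. Unpressed it stands 6.5 mm above the lid, and it sinks with the dome
- dome_medium (a joint): how far that dome has been pushed into the lid, in m: 0 when up, 0.004 when fully down (it still stands 2.5 mm above the lid). Pushing it takes about 2.5 N at first, rising evenly to about 4 N when fully down, where it meets a stop that gives a little (the thin lid sheet, about 8 N per mm); friction keeps it where it is left
- jar_short: the short jam jar: 76 mm across, 78 mm high to the flat top of its steel screw lid (dome not counted), dark red jam; loose on the worktop; origin at the centre of its underside, z up
- short_dome_top (a point): centre of the top face of that jar's dome: a flat-topped metal disc 32 mm across in the middle of the lid. Unpressed it stands 6.5 mm above the lid, and it sinks with the dome
- dome_short (a joint): how far that dome has been pushed into the lid, in m: 0 when up, 0.004 when fully down (it still stands 2.5 mm above the lid). Pushing it takes about 2.5 N at first, rising evenly to about 4 N when fully down, where it meets a stop that gives a little (the thin lid sheet, about 8 N per mm); friction keeps it where it is left
- honey_jar: bystander: honey jar 66 mm across, 86 mm high, with a plain flat steel lid and no dome; loose; origin at the centre of its underside
- mug: bystander: white mug, 80 mm across, 88 mm high, handle towards its +y; loose; origin at the centre of its underside
- tin: bystander: small food tin, 66 mm across, 60 mm high; loose; origin at the centre of its underside
- mill: bystander: dark wooden pepper mill, 54 mm across, 148 mm high; loose; origin at the centre of its underside
There are look-alikes about, which are no part of the job. What is shaped like the jar_tall but blue is not meant.

How it is judged (in metres and radians):
On the way, in this order (a step that is already met when the one before it is completed fails the run):
1. the dome of the tall jar is down, the shorter jars' domes still up (value of joint dome_tall above 0.0025 m and value of joint each of dome_medium, dome_short below 0.0015 m), for 0.1 s.
2. the dome of the medium jar is down, the shorter jars' domes still up (value of joint each of dome_tall, dome_medium above 0.0025 m and value of joint dome_short below 0.0015 m), for 0.1 s.
3. the dome of the short jar is down (value of joint each of dome_tall, dome_medium, dome_short above 0.0025 m), for 0.1 s.
At the end, for the whole second after the job is handed in: all three domes are at least 2.5 mm down (of 4 mm), and each jar stands upright (within 0.08 rad), at rest and within 20 mm of where it stood at the start (all of step 3 and distance of each of jar_tall, jar_medium, jar_short from where it was at the start of the episode below 0.02 m and angle between each of jar_tall, jar_medium, jar_short's own z axis and vertical below 0.08 rad and linear speed of each of jar_tall, jar_medium, jar_short below 0.02 m/s); the robot touches nothing.
It fails at once if a dome pressed out of turn (a shorter jar's dome 1.5 mm or more down before the taller jar's dome is 2.5 mm down) ((value of joint dome_medium above 0.0015 m and not (value of joint dome_tall above 0.0025 m)) or (value of joint dome_short above 0.0015 m and not (value of joint dome_medium above 0.0025 m))).
It fails at once if a jar pressed harder than 25 N (contact force between any of the arm, the fingers and jar_tall above 25 N or contact force between any of the arm, the fingers and jar_medium above 25 N or contact force between any of the arm, the fingers and jar_short above 25 N).
It fails at once if a jar lifted (over 6 mm), tipped (over 0.2 rad) or shoved more than 25 mm (height (world z) of any of jar_tall, jar_medium, jar_short above 0.006 m or angle between any of jar_tall, jar_medium, jar_short's own z axis and vertical above 0.2 rad or distance of any of jar_tall, jar_medium, jar_short from where it was at the start of the episode above 0.025 m).
It fails at once if one of the other things on the worktop moved more than 30 mm (distance of any of honey_jar, mug, tin, mill from where it was at the start of the episode above 0.03 m).
It also fails if it takes over 61 s, if anything falls off the work surface, if the arm or the gripper's body presses on something with over 40 N, if the wrist force passes 120 N, or if a joint passes its speed limit or range.

## Robot

A 7-joint arm with a two-finger parallel gripper is mounted at the origin on the work surface. World frame = base frame: x ahead of the robot, y to its left, z up, the work surface at z = 0. Lengths are in mm, angles in rad, forces in N, time in s.
With the tool pointing down it reaches from about 400 to 850 mm from the base axis. Payload 10.4 kg.
Tool frame: the origin (TCP) lies at the very end of the fingers, on their centre line; the grasp point (between the pads) lies 19 mm behind it; z points along the fingers, y is the line along which they close (so a half turn about z gives the same grasp; the last joint's range is limited). The gripper opens to 85 mm and grips with 20 to 120 N. Pads are 22 mm wide; open, the fingers measure 114 mm over their backs; the gripper's body (76 mm by 85 mm) begins 54 mm behind the grasp point. The pads swing forward as they close: fully open they stand 13 mm farther back than shut.
Start: joints at [-1.162, 0.332, -0.065, 1.46, 0.022, 1.35, -0.088], TCP at [261.557, 567.661, 231.338] pointing down, gripper open.
Joint ranges: [-2.6, 2.6], [-0.5, 2.12], [-1.47, 1.34], [0.16, 2.42], [-1.27, 4.41], [0.06, 2.06], [-2.6, 2.6]. Speed limits (rad/s): [2.22, 2.22, 2.79, 2.79, 3.14, 3.14, 3.14].

## Interface

Orientations are given as [roll, pitch, yaw] about the fixed x, y, z axes, in that order (R = Rz(yaw) Ry(pitch) Rx(roll)).
In Python, from cell import env, vision gives the robot as it stands.
- The arm moves only by the tool send_rows, never from a script. Its argument "moves" is one flat list of numbers, 7 for each row, row after row: the opening, from -1 (shut) to 1 (fully open), then the shift along the tool's x, y, z in mm, then the turn, a rotation vector about the tool's x, y, z in rad. A call has 1 to 8 rows; each row shifts and turns the commanded pose from where the row before left it, along the tool's axes as they then stand; what a row does not reach is not made up. A row lasts 1/10 s, in which the tool goes at most 50 mm and 8.59 degrees, less where a joint would pass 70% of its speed; a pose out of reach is approached as far as the arm can. A call with a gripper value outside its range is refused whole. The fingers move at their own pace and stop on an object; the grip force is fixed at half the most. Time passes only in rows, so rows that do not move let the fingers close. It gives the time, the measured TCP pose, the force, the opening and the grip force at its end, in the units of the state.
- env.get_obs(): the state, without advancing time (a new reading comes with each control period).
- vision.camera(name): name is "scene" or "side" or "wrist"; returns a dict with "image" (420x560x3 uint8, red, green, blue), "vertical_fov" (degrees; the focal length in pixels is half the picture's height over the tangent of half this angle, whatever the lens; pixels are square), "cx", "cy" (the principal point, pixels), "R" (3x3) and "t" (3): a world point X has camera coordinates R X + t. Camera axes: x right, y down, z forward; pixel columns grow to the right and rows downward; lengths in mm; the calibration is good to about 2 mm. A picture is of the moment at which its call begins. There is no depth.
- env.job_done(): hands the job in; it is judged then, once.
The state is a dict: "time": time; "joints": joint angles; "qvel": joint speeds; "effort": joint torques, N m; "position": TCP position; "tool_rot": TCP orientation; "ft_force": force on the tool from outside, world axes, zero at the start; "moment": the same for the moment, N m; "gripper_width": finger opening in mm; "finger_force": force on a finger pad.
Only numpy, scipy, OpenCV 4.12 (cv2) and the standard library are available. Lean on these libraries where they do the work, as an engineer would, in place of code of your own. Each camera call takes 0.05 s, during which the arm holds its last target. There are 200 camera calls.

## Working session

There is one attempt and no reset: what is moved stays moved. The work goes in short steps, Python scripts to look and compute and a tool call to move; the robot and the scene stay as the last step left them, time stands still between calls to the robot, and variables do not carry over. Pictures are saved under pics/ and viewed, at most 10 in all, crops included, and the job is handed in when it is done.

Besides the shell and the picture viewer there is one more tool, called after "Emit:" as name(argument=value, ...), one argument or row to a line, values as JSON. send_rows: Moves the arm, as the interface text tells. Its arguments: {"type":"object","properties":{"moves":{"type":"array","items":{"type":"number"}}},"required":["moves"]}

```bash
mkdir -p pics; ls; python3 - <<'E'
from cell import env, vision
import cv2, numpy as np, pickle
d={}
for n in ("scene","side"):
    c=vision.camera(n); d[n]=c
    cv2.imwrite(f"pics/{n}0.png",c["image"][:,:,::-1]); print(n,c["vertical_fov"],c["cx"],c["cy"],np.round(c["R"],3).tolist(),np.round(c["t"]).tolist())
pickle.dump(d,open("cams.pkl","wb"))
o=env.get_obs(); print(o)
E
```

```text
pics
scene 56.57210447141167 277.79514074049285 211.64050639132236 [[-0.872, 0.49, -0.004], [0.322, 0.567, -0.758], [-0.37, -0.662, -0.652]] [471.0, -113.0, 1046.0]
side 42.22442281682522 278.81149656697414 205.98510521524403 [[0.738, -0.674, -0.007], [-0.482, -0.52, -0.706], [0.472, 0.525, -0.708]] [-404.0, 384.0, 1047.0]
{'time': 0.1, 'joints': array([-1.16161362,  0.33282946, -0.06471399,  1.46084667,  0.02158207,
        1.34992362, -0.08849206]), 'qvel': array([-0.00181738, -0.00310508, -0.00079025, -0.00251557, -0.00048492,
        0.00119759,  0.00067589]), 'effort': array([ 1.52654342e-03, -6.26740766e+01,  4.91607701e-02, -3.92437184e+01,
        1.63089484e-02,  6.75598771e-03, -2.57774559e-05]), 'position': array([261.40405341, 567.33295054, 230.58764333]), 'tool_rot': array([-3.14028068e+00,  3.74922787e-05,  2.70984619e+00]), 'ft_force': array([ 0.30383497, -0.08700367,  0.4527032 ]), 'moment': array([ 0.01424395, -0.0243305 ,  0.07805349]), 'finger_force': 0.0, 'gripper_width': 85.44723972256882}
```

View pics/scene0.png

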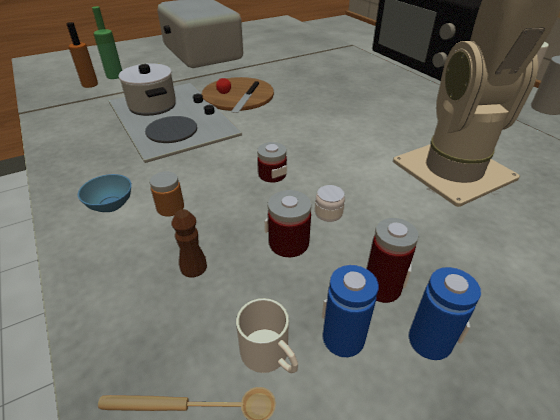

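View pics/side0.png

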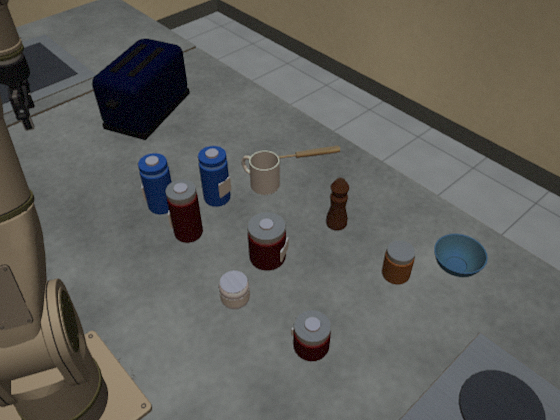

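The scene view shows these candidates:
- **Dark red jars:** tall at (397,235), medium at (290,205) and short at (271,150).
- **Look-alikes:** blue jars at (355,283) and (455,287), the orange honey jar with a plain lid at (166,183), and a white tin at (330,193).

In the side view the red domes are at about (180,188), (266,224) and (312,324). I choose the three dark red jars, and will check them in one crop.

```bash
cat > h.py <<'E'
import numpy as np, cv2, pickle
def ray(c,u,v):
    f=210/np.tan(np.radians(c["vertical_fov"]/2)); R=np.array(c["R"]);t=np.array(c["t"])
    return -R.T@t, R.T@np.array([(u-c["cx"])/f,(v-c["cy"])/f,1])
def onz(c,u,v,z):
    o,d=ray(c,u,v); return o+d*(z-o[2])/d[2]
def tri(rs):
    A=0;b=0
    for o,d in rs:
        d=d/np.linalg.norm(d);P=np.eye(3)-np.outer(d,d);A=A+P;b=b+P@o
    return np.linalg.solve(A,b)
E
python3 - <<'E'
from h import *
d=pickle.load(open("cams.pkl","rb"))
seeds={"tall":((397,230),(180,188),156.5),"medium":((289,202),(266,224),118.5),"short":((272,149),(313,324),84.5)}
tiles=[]
for n,(a,b,z) in seeds.items():
    rs=[]
    for cn,(u,v) in zip(("scene","side"),(a,b)):
        c=d[cn]; im=c["image"]; r=22
        g=cv2.resize(im[v-r:v+r,u-r:u+r],None,fx=6,fy=6,interpolation=cv2.INTER_CUBIC)
        gr=cv2.cvtColor(g,cv2.COLOR_RGB2GRAY)
        lid=gr[120:150,120:150].mean()   # dome level
        best=None
        for th in range(int(lid)-4,int(lid)-60,-3):
            m=(gr>th).astype(np.uint8); m=cv2.morphologyEx(m,cv2.MORPH_OPEN,np.ones((9,9)))
            cs,_=cv2.findContours(m,0,1)
            cs=[k for k in cs if cv2.pointPolygonTest(k,(132,132),False)>=0 and len(k)>20]
            if cs:
                e=cv2.fitEllipse(cs[0]); fill=cv2.contourArea(cs[0])/(np.pi/4*e[1][0]*e[1][1])
                if 50<e[1][1]<160 and fill>.9 and (best is None or fill>best[0]): best=(fill,th,e)
        o=g[:,:,::-1].copy()
        if best:
            e=best[2];cv2.ellipse(o,e,(0,255,0),1)
            uu,vv=u-r+(e[0][0]+.5)/6-.5,v-r+(e[0][1]+.5)/6-.5
            rs.append(ray(c,uu,vv)); print(n,cn,np.round((uu,vv),1),np.round(best[0],2),best[1],np.round(np.array(e[1])/6,1),np.round(onz(c,uu,vv,z),1))
        else: print(n,cn,"none",lid)
        tiles.append(o)
    if len(rs)==2: print(n,np.round(tri(rs),1))
t=np.vstack([np.hstack(tiles[0::2]),np.hstack(tiles[1::2])]); cv2.imwrite("pics/lids.png",t[:,:]) ; print(t.shape)
E
```

```text
tall scene [397.5 228.3] 1.0 155 [11.7 19. ] [432.6 212.  156.5]
tall side [179.9 187. ] 1.0 127 [ 8.7 13.2] [432.5 210.4 156.5]
tall [432.5 211.4 155.9]
medium scene [289.2 200.2] 1.0 151 [ 9.8 15.4] [526.   20.3 118.5]
medium side [266. 223.] 1.0 129 [ 9.6 13.1] [525.5  18.1 118.5]
medium [525.7  19.  117.5]
short scene [271.4 146.6] 1.0 148 [ 6.5 12.2] [ 434.3 -221.    84.5]
short side [312.1 323.2] 1.0 134 [12.4 14.5] [ 433.4 -222.7   84.5]
short [ 433.7 -222.3   83.6]
(528, 792, 3)
```

View pics/lids.png

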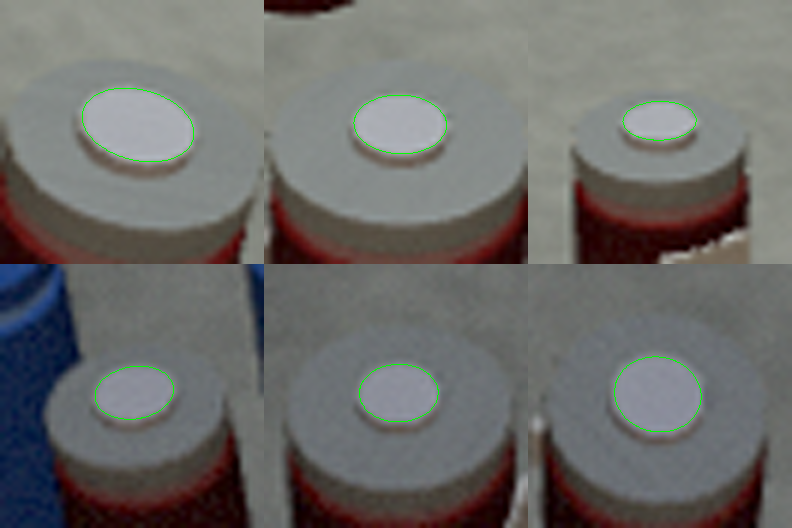

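The crop confirms three dark red jars with pale domes, and the ellipse fits are clean. The dome tops are at tall (432.5, 211), medium (526, 19) and short (434, -222). Next I close the gripper and move above the tall jar.

Emit:
send_rows(
  moves=[-1,-30,-25,0,0,0,0,-1,-30,-25,0,0,0,0,-1,-30,-25,0,0,0,0,-1,-30,-25,0,0,0,0,-1,-30,-25,0,0,0,0,-1,-30,-25,0,0,0,0,-1,-30,-25,0,0,0,0,-1,-30,-25,0,0,0,0],
)

```text
time: 0.9
position: [396.1, 283.9, 231.1]
tool_rot: [-3.141, -0.0, 2.71]
ft_force: [0.5, -0.8, 0.3]
gripper_width: -0.6
finger_force: 0.0
```

Emit:
send_rows(
  moves=[-1,-32,-26,0,0,0,0,-1,-32,-26,0,0,0,0,-1,0,0,0,0,0,0,-1,0,0,0,0,0,0,-1,0,0,0,0,0,0],
)

```text
time: 1.4
position: [431.6, 212.5, 231.1]
tool_rot: [-3.142, -0.0, 2.711]
ft_force: [-0.3, 0.4, 0.1]
gripper_width: 0.3
finger_force: 0.0
```

```bash
cat > s.py <<'E'
import sys, numpy as np
from cell import env
from scipy.spatial.transform import Rotation as Ro
T={"tall":[432.5,211.2,156.5],"medium":[525.8,19.2,118.5],"short":[433.9,-221.9,84.5]}[sys.argv[1]]
o=env.get_obs(); R=Ro.from_euler("xyz",o["tool_rot"])
print("t",o["time"],"pos",np.round(o["position"],1),"rot",np.round(o["tool_rot"],3),"w",round(o["gripper_width"],1))
print("F",np.round(o["ft_force"],2),"q",np.round(o["joints"],2))
print("to target, tool axes:",np.round(R.inv().apply(np.array(T)-o["position"]),1))
E
python3 s.py tall
```

```text
t 1.4 pos [431.6 212.5 231.1] rot [-3.142 -0.     2.711] w 0.3
F [-0.35  0.36  0.13] q [-0.75  0.01  0.2   1.84 -0.    1.3   0.59]
to target, tool axes: [-1.4 -0.8 74.6]
```

Emit:
send_rows(
  moves=[-1,-1.4,-0.8,15,0,0,0,-1,0,0,20,0,0,0,-1,0,0,15,0,0,0,-1,0,0,10,0,0,0,-1,0,0,6,0,0,0,-1,0,0,3,0,0,0,-1,0,0,0,0,0,0,-1,0,0,0,0,0,0],
)

```text
time: 2.2
position: [433.4, 210.5, 162.9]
tool_rot: [3.141, 0.0, 2.71]
ft_force: [-0.6, 0.4, -0.9]
gripper_width: 0.2
finger_force: 0.0
```

```bash
python3 s.py tall; python3 - <<'E'
from cell import vision
import cv2,numpy as np
a=vision.camera("scene")["image"][150:290,310:450]; b=vision.camera("side")["image"][110:250,110:250]
cv2.imwrite("pics/tall1.png",cv2.resize(np.hstack([a,b])[:,:,::-1],None,fx=2.8,fy=2.8,interpolation=cv2.INTER_CUBIC))
E
```

```text
t 2.2 pos [433.4 210.5 162.9] rot [3.141 0.    2.71 ] w 0.2
F [-0.56  0.35 -0.86] q [-0.74  0.06  0.2   1.93 -0.01  1.15  0.61]
to target, tool axes: [1.1 0.2 6.4]
```

View pics/tall1.png

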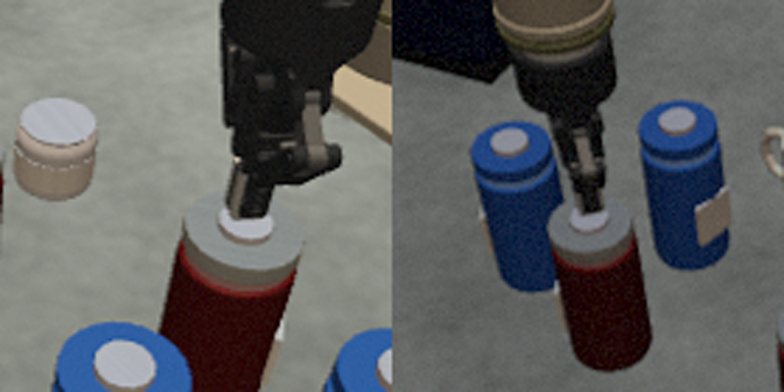

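The crop shows the shut fingertips just above the tall jar's dome, centred in both views and clear of the blue jars. I press in small steps.

Emit:
send_rows(
  moves=[-1,0.8,0,2,0,0,0,-1,0,0,2,0,0,0,-1,0,0,1.5,0,0,0,-1,0,0,1,0,0,0,-1,0,0,1,0,0,0,-1,0,0,0,0,0,0,-1,0,0,0,0,0,0],
)

```text
time: 3.0
position: [432.4, 210.6, 154.8]
tool_rot: [3.142, -0.0, 2.71]
ft_force: [0.6, -0.9, 1.8]
gripper_width: 0.0
finger_force: 0.9
```

Emit:
send_rows(
  moves=[-1,0,0,1,0,0,0,-1,0,0,1,0,0,0,-1,0,0,0,0,0,0],
)

```text
time: 3.3
position: [432.4, 210.6, 152.8]
tool_rot: [3.141, -0.0, 2.71]
ft_force: [-1.2, -0.4, 3.3]
gripper_width: -0.1
finger_force: 1.5
```

Emit:
send_rows(
  moves=[-1,0,0,0.5,0,0,0,-1,0,0,0,0,0,0,-1,0,0,0,0,0,0],
)

```text
time: 3.6
position: [432.4, 210.6, 152.3]
tool_rot: [3.141, -0.0, 2.71]
ft_force: [-2.1, 0.1, 3.4]
gripper_width: 0.0
finger_force: 1.7
```

Emit:
send_rows(
  moves=[-1,0,0,0.4,0,0,0,-1,0,0,0,0,0,0,-1,0,0,0,0,0,0],
)

```text
time: 3.9
position: [432.4, 210.6, 152.0]
tool_rot: [3.141, 0.0, 2.71]
ft_force: [-1.7, -0.8, 3.9]
gripper_width: 0.3
finger_force: 2.3
```

Emit:
send_rows(
  moves=[-1,0,0,0.4,0,0,0,-1,0,0,0,0,0,0,-1,0,0,0,0,0,0],
)

```text
time: 4.2
position: [432.5, 210.7, 151.8]
tool_rot: [3.141, 0.0, 2.71]
ft_force: [-1.2, -1.1, 6.9]
gripper_width: 0.2
finger_force: 3.2
```

Emit:
send_rows(
  moves=[-1,0,0,0.4,0,0,0,-1,0,0,0,0,0,0,-1,0,0,0,0,0,0],
)

```text
time: 4.5
position: [432.6, 210.7, 151.6]
tool_rot: [3.141, 0.0, 2.71]
ft_force: [-1.2, -1.3, 7.7]
gripper_width: 0.2
finger_force: 4.0
```

The force rose past 7 N at the stop, so the tall dome is down. I lift straight up and go to the medium jar.

Emit:
send_rows(
  moves=[-1,0,0,-3,0,0,0,-1,0,0,-10,0,0,0,-1,0,0,-20,0,0,0,-1,0,0,-20,0,0,0,-1,-12,-10,0,0,0,0,-1,-27,-22,0,0,0,0,-1,-27,-22,0,0,0,0,-1,-27,-22,0,0,0,0],
)

```text
time: 5.3
position: [485.6, 101.5, 204.7]
tool_rot: [3.141, 0.0, 2.71]
ft_force: [1.0, -0.3, 0.3]
gripper_width: -0.3
finger_force: 0.0
```

Emit:
send_rows(
  moves=[-1,-27,-22,0,0,0,0,-1,-27,-22,0,0,0,0,-1,-18,-15,0,0,0,0,-1,0,0,0,0,0,0,-1,0,0,0,0,0,0],
)

```text
time: 5.8
position: [525.8, 18.9, 204.2]
tool_rot: [3.142, -0.0, 2.709]
ft_force: [0.3, 0.8, 0.0]
gripper_width: 0.2
finger_force: 0.0
```

```bash
python3 s.py medium; python3 - <<'E'
from h import *
from cell import vision
for n in ("scene","side"):
    c=vision.camera(n); cv2.imwrite(f"pics/{n}1.png",c["image"][:,:,::-1])
E
```

```text
t 5.8 pos [525.8  18.9 204.2] rot [ 3.142 -0.     2.709] w 0.2
F [0.26 0.76 0.05] q [-0.5   0.13  0.42  1.78 -0.05  1.24  1.06]
to target, tool axes: [ 0.1  0.3 85.7]
```

View pics/scene1.png

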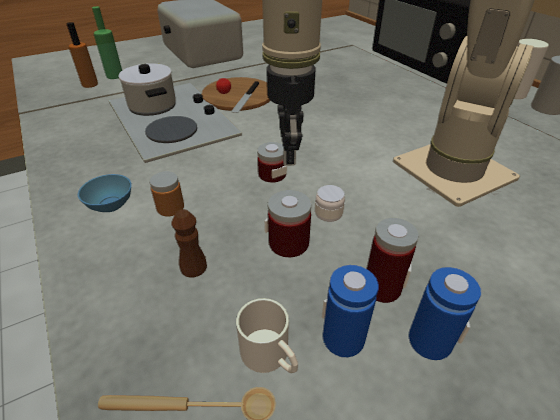

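The tall jar still stands at (397,235) with its dome low, and nothing else has moved. The arm hangs above the medium jar, whose dome is at (289,202). I descend.

Emit:
send_rows(
  moves=[-1,0,0,15,0,0,0,-1,0,0,20,0,0,0,-1,0,0,20,0,0,0,-1,0,0,13,0,0,0,-1,0,0,7,0,0,0,-1,0,0,3,0,0,0,-1,0,0,0,0,0,0,-1,0,0,0,0,0,0],
)

```text
time: 6.7
position: [526.2, 19.0, 126.8]
tool_rot: [3.141, 0.001, 2.71]
ft_force: [-0.4, -0.0, -0.7]
gripper_width: 0.0
finger_force: 0.0
```

Emit:
send_rows(
  moves=[-1,0,0,2,0,0,0,-1,0,0,2,0,0,0,-1,0,0,2,0,0,0,-1,0,0,1,0,0,0,-1,0,0,1,0,0,0,-1,0,0,0,0,0,0,-1,0,0,0,0,0,0],
)

```text
time: 7.4
position: [525.7, 18.9, 118.1]
tool_rot: [3.142, -0.0, 2.71]
ft_force: [-1.0, 0.1, 0.6]
gripper_width: 0.0
finger_force: 0.3
```

Emit:
send_rows(
  moves=[-1,0,0,1,0,0,0,-1,0,0,1,0,0,0,-1,0,0,1,0,0,0,-1,0,0,0,0,0,0,-1,0,0,0,0,0,0],
)

```text
time: 7.9
position: [525.8, 18.9, 115.1]
tool_rot: [3.141, 0.0, 2.71]
ft_force: [-0.8, 0.6, 2.6]
gripper_width: 0.1
finger_force: 1.3
```

Emit:
send_rows(
  moves=[-1,0,0,0.7,0,0,0,-1,0,0,0.5,0,0,0,-1,0,0,0,0,0,0,-1,0,0,0,0,0,0],
)

```text
time: 8.3
position: [525.8, 18.9, 114.0]
tool_rot: [3.141, 0.0, 2.71]
ft_force: [-1.2, -0.6, 4.5]
gripper_width: 0.3
finger_force: 2.4
```

Emit:
send_rows(
  moves=[-1,0,0,0.5,0,0,0,-1,0,0,0,0,0,0,-1,0,0,0,0,0,0],
)

```text
time: 8.6
position: [525.9, 18.9, 113.7]
tool_rot: [3.141, 0.0, 2.71]
ft_force: [-2.6, -0.8, 7.4]
gripper_width: 0.0
finger_force: 3.6
```

The medium dome is at its stop with 7.4 N. I lift and move to the short jar.

Emit:
send_rows(
  moves=[-1,0,0,-3,0,0,0,-1,0,0,-10,0,0,0,-1,0,0,-20,0,0,0,-1,0,0,-20,0,0,0,-1,-1,-15,0,0,0,0,-1,-2.3,-34,0,0,0,0,-1,-2.3,-34,0,0,0,0,-1,-2.3,-34,0,0,0,0],
)

```text
time: 9.4
position: [482.9, -92.3, 166.2]
tool_rot: [-3.142, -0.0, 2.71]
ft_force: [1.2, -0.5, -0.7]
gripper_width: 0.2
finger_force: 0.0
```

Emit:
send_rows(
  moves=[-1,-2.3,-34,0,0,0,0,-1,-2.3,-34,0,0,0,0,-1,-2.3,-34,0,0,0,0,-1,-1.5,-23,0,0,0,0,-1,-1,-15,0,0,0,0,-1,0,0,0,0,0,0,-1,0,0,0,0,0,0],
)

```text
time: 10.1
position: [433.7, -221.5, 166.2]
tool_rot: [3.141, -0.0, 2.709]
ft_force: [0.3, 0.3, 0.3]
gripper_width: -0.4
finger_force: 0.0
```

```bash
python3 s.py short
```

```text
t 10.1 pos [ 433.7 -221.5  166.2] rot [ 3.141 -0.     2.709] w -0.4
F [0.3  0.25 0.33] q [-0.22  0.07  0.63  1.93 -0.04  1.16  1.56]
to target, tool axes: [-0.4 -0.3 81.7]
```

Emit:
send_rows(
  moves=[-1,0,0,15,0,0,0,-1,0,0,20,0,0,0,-1,0,0,20,0,0,0,-1,0,0,11,0,0,0,-1,0,0,6,0,0,0,-1,0,0,3,0,0,0,-1,0,0,2,0,0,0,-1,0,0,0,0,0,0],
)

```text
time: 10.9
position: [434.2, -221.8, 89.7]
tool_rot: [3.141, 0.001, 2.71]
ft_force: [-0.4, -0.4, 0.2]
gripper_width: 0.1
finger_force: 0.0
```

Emit:
send_rows(
  moves=[-1,0,0,2,0,0,0,-1,0,0,2,0,0,0,-1,0,0,1,0,0,0,-1,0,0,1,0,0,0,-1,0,0,1,0,0,0,-1,0,0,0,0,0,0,-1,0,0,0,0,0,0],
)

```text
time: 11.6
position: [434.0, -221.7, 82.4]
tool_rot: [3.141, 0.0, 2.71]
ft_force: [-1.0, 0.3, 2.8]
gripper_width: 0.2
finger_force: 1.0
```

Emit:
send_rows(
  moves=[-1,0,0,0.7,0,0,0,-1,0,0,0.5,0,0,0,-1,0,0,0,0,0,0,-1,0,0,0,0,0,0],
)

```text
time: 12.0
position: [434.0, -221.7, 81.2]
tool_rot: [3.142, 0.0, 2.71]
ft_force: [-1.0, 1.1, 3.0]
gripper_width: 0.1
finger_force: 1.4
```

Emit:
send_rows(
  moves=[-1,0,0,0.6,0,0,0,-1,0,0,0.5,0,0,0,-1,0,0,0,0,0,0,-1,0,0,0,0,0,0],
)

```text
time: 12.4
position: [434.0, -221.7, 80.1]
tool_rot: [3.141, 0.0, 2.71]
ft_force: [-0.9, 1.1, 3.5]
gripper_width: 0.1
finger_force: 2.0
```

Emit:
send_rows(
  moves=[-1,0,0,0.5,0,0,0,-1,0,0,0,0,0,0,-1,0,0,0,0,0,0],
)

```text
time: 12.7
position: [434.0, -221.7, 79.8]
tool_rot: [3.141, 0.0, 2.71]
ft_force: [-1.6, 1.3, 7.4]
gripper_width: 0.3
finger_force: 3.3
```

The short dome is at its stop. I lift and take a check picture.

Emit:
send_rows(
  moves=[-1,0,0,-3,0,0,0,-1,0,0,-10,0,0,0,-1,0,0,-20,0,0,0,-1,0,0,-30,0,0,0,-1,0,0,-35,0,0,0,-1,0,0,-30,0,0,0,-1,0,0,0,0,0,0,-1,0,0,0,0,0,0],
)

```text
time: 13.5
position: [434.1, -221.8, 208.2]
tool_rot: [3.141, 0.001, 2.71]
ft_force: [-0.6, 0.0, 0.2]
gripper_width: -0.1
finger_force: 0.0
```

```bash
python3 s.py short; python3 - <<'E'
from cell import vision
import cv2,numpy as np,pickle
d=pickle.load(open("cams.pkl","rb")); rows=[]
b=vision.camera("scene")["image"]
for im in (d["scene"]["image"],b):
    rows.append(np.hstack([cv2.resize(im[v-30:v+30,u-30:u+30],(260,260),interpolation=cv2.INTER_CUBIC) for u,v in ((397,235),(289,205),(271,152))]))
cv2.imwrite("pics/end.png",np.vstack(rows)[:,:,::-1])
E
```

```text
t 13.5 pos [ 434.1 -221.8  208.2] rot [3.141e+00 1.000e-03 2.710e+00] w -0.1
F [-0.6   0.04  0.16] q [-0.23  0.02  0.63  1.88 -0.01  1.25  1.54]
to target, tool axes: [  0.3  -0.2 123.7]
```

View pics/end.png

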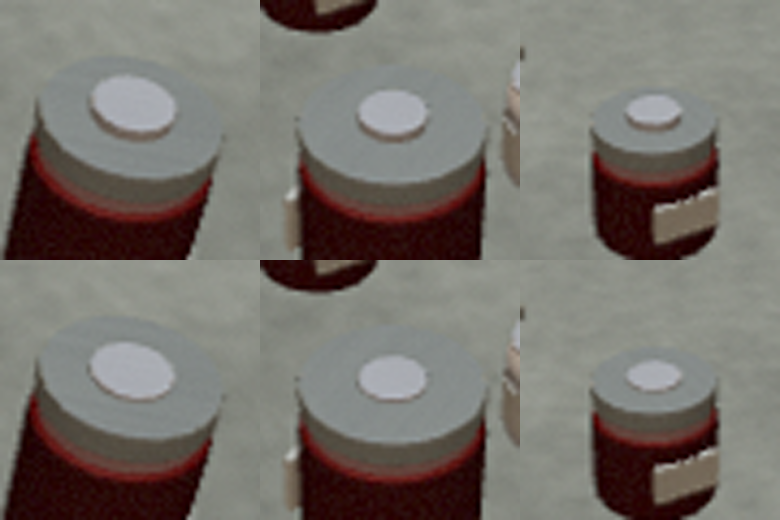

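In the lower row (after pressing), all three domes sit low with only a thin rim, and the jars have not shifted compared with the upper row.

```bash
python3 -c "
from cell import env
print(env.job_done())"
```

```text
the job is handed in; nothing more can be done
None
```

I pressed all three jam-jar domes down to their stops in order (tall, medium, short) at under 8 N measured; the final picture shows the domes down and the jars where they stood, and the job is handed in, though it returned no verdict.

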